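# Put the gas-tight syringes back upright in their stand

### The job

The injections are finished: take the two glass gas-tight syringes that lie in the notched bench rest and stand each one tip down in the empty socket of the syringe stand that is bored for its barrel, fully home. They are glass, so lower them in rather than dropping them, and leave the syringe already in the stand, the two vials and the septa jar where they are.

Things in the scene. Friction and masses are not known exactly. Their poses are not given: they have to be found in the camera images.
- syringe25: thick 25 mL syringe, 138 mm long, 90 g: clear glass barrel 27 mm in diameter, white plunger head near the tip, aluminium rod, black thumb button 20 mm. Origin on its axis at the end of the tip; +x runs along the syringe from tip to plunger. Plunger home, fixed. Starts lying level in a notch of the rest, plunger end to the robot's left (+y, within 25 deg), axis 45 mm above the bench
- syringe10: thin 10 mL syringe of the same make, also 138 mm long, 55 g: glass barrel 17.5 mm in diameter, thumb button 16 mm. Origin on its axis at the end of the tip; +x runs along the syringe from tip to plunger. Starts lying level in the other notch of the rest (either one), plunger end to the robot's left (+y, within 25 deg), axis 38 mm above the bench
- syringe25_tip (a point): end of the tip of the thick syringe, on its axis. From here along the axis: steel hub 10 mm in diameter to 12 mm; glass shoulder tapering from 12 mm to the full barrel at 19 mm; barrel to 117 mm; bare 9 mm rod from 121 mm to the button at 133 to 138 mm
- syringe10_tip (a point): end of the tip of the thin syringe, on its axis; hub, shoulder, barrel, flange, rod and button follow at the same distances as on the thick one
- stand: syringe stand, fixed: grey plastic block 56 (x) by 200 (y) by 60 mm on a steel foot 90 by 216 by 5 mm, top 65 mm above the bench. Origin at the centre of its underside, z up, y along the row of three round blind sockets 65 mm apart: 30 mm bore at y = -65 mm, 20.5 mm bore at y = 0 (both empty), 16 mm bore at y = +65 mm holding the 5 mL syringe. Labels on both long faces outline each barrel
- socket25_mouth (a point): centre of the mouth (at the block's top face) of the socket for the thick syringe: bore 30 mm, 3 mm wider than the barrel, 2 mm chamfer
- socket10_mouth (a point): centre of the mouth (at the block's top face) of the socket for the thin syringe: bore 20.5 mm, 3 mm wider than the barrel, 2 mm chamfer
- socket25_floor (a point): centre of the flat floor of that socket, 50 mm below its mouth and 15 mm above the bench. A syringe that is home stands with its tip on this floor and shows 88 mm above the block
- socket10_floor (a point): centre of the flat floor of that socket, 50 mm below its mouth and 15 mm above the bench; the syringe's tip stands on it when home
- rest: grey plastic syringe rest, fixed: foot plate 116 (x) by 176 (y) by 6 mm with two ribs 10 mm thick at x = -36 and +36 mm, each with V notches at y = -45 and +45 mm (bottoms 26 mm, teeth beside them up to 41 mm above the bench). The syringes lie along the rest's x across both ribs; between the ribs the barrel is free all round. Origin at the centre of its underside, z up
- syringe5: bystander: the 5 mL syringe standing in the third socket of the stand, barrel 13 mm, flange 20 mm in diameter, top 153 mm above the bench. Origin at the end of its tip, z up
- vial_a: bystander: crimp-top headspace vial, clear glass with an aluminium cap, 23 mm in diameter, 75 mm high, upright. Origin at the centre of its underside
- vial_b: bystander: a second vial of the same kind
- septa_jar: bystander: white plastic jar with a black screw cap, 52 mm in diameter, 55 mm high, upright. Origin at the centre of its underside
- syringe25_flange (a point): on the axis of the thick syringe, 117 mm from the tip, where the barrel ends under the round aluminium finger flange (34 mm in diameter, 4 mm thick)
- syringe10_flange (a point): the same point of the thin syringe, 117 mm from the tip; its flange is 25 mm in diameter, 4 mm thick
There are look-alikes about, which are no part of the job. What is shaped like the stand but pink is not meant.

How it is judged (in metres and radians):
At the end, for the whole second after the job is handed in: The thick syringe stands tip down in the 30 mm socket and the thin one in the 20.5 mm socket: each tip within 4 mm of the socket floor and inside its bore, each syringe within 0.12 rad of upright, released and at rest (horizontal distance between syringe25_tip and socket25_floor below 0.014 m and z of syringe25_tip in the frame of socket25_floor below 0.004 m and angle between each of syringe25, syringe10's own x axis and vertical below 0.12 rad and linear speed of each of syringe25, syringe10 below 0.02 m/s and horizontal distance between syringe10_tip and socket10_floor below 0.01 m and z of syringe10_tip in the frame of socket10_floor below 0.004 m); the robot touches nothing.
It fails at once if the thick syringe is dropped (moves faster than 0.45 m/s, a fall of about 10 mm, while the fingers do not hold it) (contact force between the fingers and syringe25 below 0.05 N and linear speed of syringe25 above 0.45 m/s).
It fails at once if the thin syringe is dropped (moves faster than 0.45 m/s, a fall of about 10 mm, while the fingers do not hold it) (contact force between the fingers and syringe10 below 0.05 N and linear speed of syringe10 above 0.45 m/s).
It fails at once if the syringe already in the stand is lifted or knocked (its tip moves more than 10 mm) (distance of syringe5 from where it was at the start of the episode above 0.01 m).
It fails at once if a vial or the septa jar is shifted by more than 30 mm or knocked over (distance of any of vial_a, vial_b, septa_jar from where it was at the start of the episode above 0.03 m or angle between any of vial_a, vial_b, septa_jar's own z axis and vertical above 0.6 rad).
It also fails if it takes over 72 s, if anything falls off the work surface, if the arm or the gripper's body presses on something with over 40 N, if the wrist force passes 120 N, or if a joint passes its speed limit or range.

### The arm

A 6-joint arm with a two-finger parallel gripper is mounted at the origin on the work surface. World frame = base frame: x ahead of the robot, y to its left, z up, the work surface at z = 0. Lengths are in mm, angles in rad, forces in N, time in s.
With the tool pointing down it reaches from about 275 to 1000 mm from the base axis. Payload 8.4 kg.
Tool frame: the origin (TCP) lies midway between the tips of the shut fingers; the grasp point (between the pads) lies 19 mm behind it; z points along the fingers, y is the line along which they close (so a half turn about z gives the same grasp; the last joint's range is limited). The gripper opens to 85 mm and grips with 20 to 120 N. Pads are 22 mm wide; open, the fingers measure 114 mm over their backs; the gripper's body (76 mm by 85 mm) begins 54 mm behind the grasp point. The pads swing forward as they close: fully open they stand 13 mm farther back than shut.
Start: joints at [1.122, 0.353, 1.633, -0, 1.155, -0.002], TCP at [270.05, 563.65, 231.281] pointing down, gripper open.
Joint ranges: [-2.63, 2.63], [-0.92, 2.1], [0.06, 2.66], [-1.3, 4.44], [0, 2.69], [-3.02, 3.02]. Speed limits (rad/s): [2.22, 2.22, 2.79, 3.14, 3.14, 3.14].

### API

Orientations are given as [roll, pitch, yaw] about the fixed x, y, z axes, in that order (R = Rz(yaw) Ry(pitch) Rx(roll)).
In Python, from rig import monitor, imaging, r gives the robot as it stands.
- The arm moves only by the tool drive_tool, never from a script. Its argument "plan" is a list of rows, each an object of numbers: "x", "y", "z": the shift along the tool's x, y, z in units of 50 mm (1.0 is 50 mm); "ax", "ay", "az": the turn, a rotation vector about the tool's x, y, z in units of 6 degrees (1.0 is 6 degrees); "hand": the finger opening in mm, from 0 to 85.4. In form: [{"x": .., "y": .., "z": .., "ax": .., "ay": .., "az": .., "hand": ..}, ...]. A call has 1 to 8 rows; each row is the pose to reach, as a shift and turn from the pose commanded when the call began, along the tool's axes at that moment; what a row does not reach only later rows make up. A row lasts 1/10 s, in which the tool goes at most 50 mm and 8.59 degrees, less where a joint would pass 70% of its speed; a pose out of reach is approached as far as the arm can. A call with a gripper value outside its range is refused whole. The fingers move at their own pace and stop on an object; "grip_force" is the grip in N (left out, the last holds). Time passes only in rows, so rows that repeat a pose let the fingers close. It gives the time, the measured TCP pose, the force, the opening and the grip force at its end, in the units of the state.
- monitor.sense(): the state, without advancing time (a new reading comes with each control period).
- imaging.grab_frame(name): name is "scene" or "top" or "wrist"; returns the picture (420x560x3 uint8, red, green, blue); there is no depth.
- imaging.camera_info(name): a dict with "mtx" (3x3 intrinsics, pixels), "R" (3x3) and "t" (3): a world point X has camera coordinates R X + t. Camera axes: x right, y down, z forward; pixel columns grow to the right and rows downward; lengths in mm; the calibration is good to about 2 mm. A picture is of the moment at which its call begins: read the wrist's pose just before it. camera_info takes no time and is no camera call; for the wrist camera it gives the pose at the moment of the call.
- r.sign_off(): hands the job in; it is judged then, once.
The state is a dict: "clock": time; "qpos": joint angles; "qvel": joint speeds; "joint_efforts": joint torques, N m; "eef_pos": TCP position; "tcp_rot": TCP orientation; "contact_force": force on the tool from outside, world axes, zero at the start; "wrist_torque": the same for the moment, N m; "opening": opening from 0.0 (shut) to 1.0 (fully open); "grasp_force": force on a finger pad.
Only numpy, scipy, OpenCV 4.12 (cv2) and the standard library are available. Lean on these libraries where they do the work, as an engineer would, in place of code of your own. Each camera call takes 0.05 s, during which the arm holds its last target. There are 200 camera calls.

## Working session

There is one attempt and no reset: what is moved stays moved. The work goes in short steps, Python scripts to look and compute and a tool call to move; the robot and the scene stay as the last step left them, time stands still between calls to the robot, and variables do not carry over. Pictures are saved under pics/ and viewed, at most 10 in all, crops included, and the job is handed in when it is done.

Besides the shell and the picture viewer there is one more tool, called after "Request:" as name(argument=value, ...), one argument or row to a line, values as JSON. drive_tool: Moves the arm, as the interface text tells. Its arguments: {"type":"object","properties":{"plan":{"type":"array","items":{"type":"object","properties":{"x":{"type":"number"},"y":{"type":"number"},"z":{"type":"number"},"ax":{"type":"number"},"ay":{"type":"number"},"az":{"type":"number"},"hand":{"type":"number"}}}},"grip_force":{"type":"number"}},"required":["plan"]}

```bash
mkdir -p pics; python3 - <<'E'
from rig import monitor, imaging, r
import cv2,numpy as np
s=monitor.sense();print(s)
for n in ("scene","top"):
    im=imaging.grab_frame(n);cv2.imwrite(f"pics/{n}0.png",im[:,:,::-1])
    c=imaging.camera_info(n);print(n,c, -c["R"].T@c["t"])
E
ls
```

```text
{'clock': 0.0, 'qpos': array([ 1.12161333e+00,  3.53653896e-01,  1.63415208e+00,  1.35011576e-05,
        1.15522769e+00, -2.40115628e-03]), 'qvel': array([-7.56250880e-05, -2.30384207e-03,  3.72790268e-04,  1.27767649e-03,
       -1.52019779e-03,  1.96365209e-03]), 'joint_efforts': array([ 2.15641594e-03, -6.05253482e+01, -3.42069983e+01,  2.87389375e-04,
        9.24184278e-03,  6.44968145e-05]), 'eef_pos': array([269.82207774, 563.20544942, 230.55043034]), 'tcp_rot': array([-3.14015168e+00, -1.58042052e-05,  2.69480534e+00]), 'contact_force': array([ 0.21773772, -0.93838448, -0.32827821]), 'wrist_torque': array([ 0.0452921 , -0.0455976 , -0.01363802]), 'grasp_force': 0.0, 'opening': 1.0006215054276553}
scene {'mtx': array([[390.84826513,   0.        , 278.47973953],
       [  0.        , 390.84826513, 203.89756848],
       [  0.        ,   0.        ,   1.        ]]), 'R': array([[ 0.40628072,  0.9137141 , -0.00790665],
       [ 0.63307889, -0.2877155 , -0.71863128],
       [-0.6588984 ,  0.2869605 , -0.69534637]]), 't': array([-288.32135422, -279.84291892, 1303.87303415])} [1153.42190451 -191.23191078  703.25985116]
top {'mtx': array([[538.81579468,   0.        , 271.00035027],
       [  0.        , 538.81579468, 215.01881583],
       [  0.        ,   0.        ,   1.        ]]), 'R': array([[ 0.02310586, -0.9993136 ,  0.0289561 ],
       [-0.99577827, -0.02557851, -0.08815545],
       [ 0.08883559, -0.02679695, -0.99568577]]), 't': array([  40.67129053,  574.60014586, 1329.30362087])} [ 453.14511575   90.96207227 1373.0451571 ]
pics
```

View pics/scene0.png

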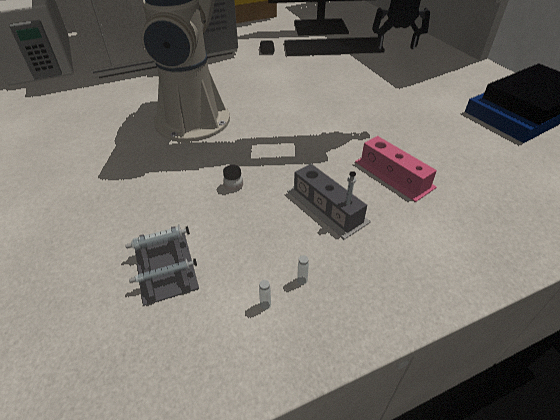

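View pics/top0.png

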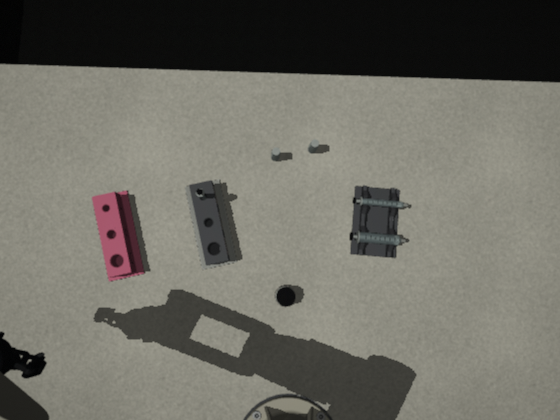

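The top view has the rest around (375,222). The thick syringe is the lower one (button 353,237; tip 406,240) and the thin one the upper (button 355,202; tip 411,205). The grey stand's sockets are at (214,248) for 30 mm and (208,222) for 20.5 mm, with the 5 mL syringe at (201,192). The pink look-alike sits further left.

```bash
cat > h.py <<'E'
from rig import monitor, imaging, r
import cv2,numpy as np
from scipy.spatial.transform import Rotation as Ro
def grab(n,f=None):
    c=imaging.camera_info(n); im=imaging.grab_frame(n)
    if f: cv2.imwrite("pics/"+f,im[:,:,::-1])
    return im,c
def plane(c,uv,z):
    d=c["R"].T@np.linalg.inv(c["mtx"])@np.r_[uv,1.]; o=-c["R"].T@c["t"]
    return o+d*(z-o[2])/d[2]
def proj(c,X):
    p=c["mtx"]@(c["R"]@np.asarray(X,float)+c["t"]); return p[:2]/p[2]
def tool():
    s=monitor.sense(); return s["eef_pos"],Ro.from_euler("xyz",s["tcp_rot"])
def delta(pos,Rt):
    p,R=tool(); print("shift",np.round(R.inv().apply(np.asarray(pos)-p)/50,3),"turn",np.round(np.degrees((R.inv()*Rt).as_rotvec())/6,3))
E
python3 - <<'E'
from h import *
c=imaging.camera_info("top"); np.set_printoptions(precision=1,suppress=True)
for n,uv,z in [("s25btn",(353,237),45),("s25tip",(406,240),45),("s10btn",(355,202),38),("s10tip",(411,205),38),("k25",(214,248),65),("k10",(208,222),65),("s5",(200,192),150),("jar",(286,296),55),("va",(275,154),75),("vb",(313,146),75)]:
    print(n,plane(c,uv,z))
c=imaging.camera_info("wrist");p,R=tool();print(c["mtx"],R.inv().apply(-c["R"].T@c["t"]-p),R.as_matrix().T@c["R"].T)
E
```

```text
s25btn [ 522.2 -149.2   45. ]
s25tip [ 518.  -281.5   45. ]
s10btn [ 610.4 -154.7   38. ]
s10tip [ 606.5 -296.    38. ]
k25 [486.3 191.7  65. ]
k10 [548.9 208.3  65. ]
s5 [610.8 221.1 150. ]
jar [374.5  14.5  55. ]
va [718.9  49.7  75. ]
vb [741.5 -43.1  75. ]
[[377.7   0.  283.2]
 [  0.  377.7 207.4]
 [  0.    0.    1. ]] [  77.    -0.2 -142.4] [[ 0.  -1.  -0.3]
 [ 1.   0.  -0. ]
 [ 0.  -0.3  1. ]]
```

```bash
python3 - <<'E'
from h import *
delta([525,205,230],Ro.from_euler("xyz",[np.pi,0,np.pi/2]))
delta([565,-215,200],Ro.from_euler("xyz",[np.pi,0,np.pi/2]))
E
```

```text
shift [-7.698 -4.257  0.018] turn [-1.1000e-02  7.0000e-03  1.0733e+01]
shift [-12.049 -11.486   0.627] turn [-1.1000e-02  7.0000e-03  1.0733e+01]
```

Request:
drive_tool(
  plan=[
    {"x": -7.7,"y": -4.26,"az": 10.73},
    {"x": -7.7,"y": -4.26,"az": 10.73},
    {"x": -7.7,"y": -4.26,"az": 10.73},
    {"x": -7.7,"y": -4.26,"az": 10.73},
    {"x": -7.7,"y": -4.26,"az": 10.73},
    {"x": -7.7,"y": -4.26,"az": 10.73},
    {"x": -7.7,"y": -4.26,"az": 10.73},
    {"x": -7.7,"y": -4.26,"az": 10.73},
  ],
)

```text
invalid input
```

```bash
python3 - <<'E'
from h import *
s=monitor.sense();print(s["eef_pos"],s["tcp_rot"],s["qpos"])
E
```

```text
[269.86981688 563.27084668 230.63646681] [-3.14034317e+00  1.70387058e-05  2.69479850e+00] [ 1.12160771e+00  3.53596881e-01  1.63403418e+00 -2.18940917e-05
  1.15521103e+00 -2.38559654e-03]
```

Request:
drive_tool(
  plan=[
    {"x": -7.7,"y": -4.26,"z": 0,"ax": 0,"ay": 0,"az": 10.73,"hand": 85},
    {"x": -7.7,"y": -4.26,"z": 0,"ax": 0,"ay": 0,"az": 10.73,"hand": 85},
    {"x": -7.7,"y": -4.26,"z": 0,"ax": 0,"ay": 0,"az": 10.73,"hand": 85},
    {"x": -7.7,"y": -4.26,"z": 0,"ax": 0,"ay": 0,"az": 10.73,"hand": 85},
    {"x": -7.7,"y": -4.26,"z": 0,"ax": 0,"ay": 0,"az": 10.73,"hand": 85},
    {"x": -7.7,"y": -4.26,"z": 0,"ax": 0,"ay": 0,"az": 10.73,"hand": 85},
    {"x": -7.7,"y": -4.26,"z": 0,"ax": 0,"ay": 0,"az": 10.73,"hand": 85},
    {"x": -7.7,"y": -4.26,"z": 0,"ax": 0,"ay": 0,"az": 10.73,"hand": 85},
  ],
)

```text
clock: 0.9
eef_pos: [502.7, 235.9, 231.2]
tcp_rot: [-3.141, 0.0, 1.566]
contact_force: [0.8, 0.1, -0.1]
opening: 0.999
grasp_force: 0.0
```

```bash
python3 - <<'E'
from h import *
s=monitor.sense();print(s["eef_pos"],s["tcp_rot"],s["qpos"])
delta([525,205,230],Ro.from_euler("xyz",[np.pi,0,np.pi/2]))
E
```

```text
[502.72954508 235.9052534  231.17513025] [-3.14142861e+00  2.66682209e-05  1.56559272e+00] [4.36015990e-01 2.45379947e-01 1.78384594e+00 5.12256154e-05
 1.11252649e+00 4.41196934e-01]
shift [-0.616  0.449  0.023] turn [-0.002  0.    -0.05 ]
```

Near enough for a look at the stand.

```bash
python3 - <<'E'
from h import *
im,c=grab("wrist","w1.png"); np.savez("w1.npz",im=im,**c)
E
```

```text
(no output)
```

View pics/w1.png

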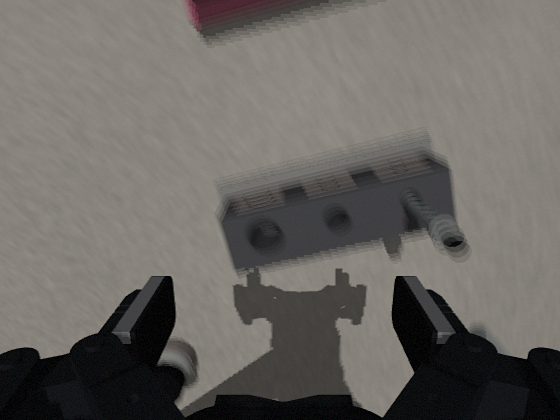

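The picture is motion-blurred because the arm was still settling. The stand block runs from (220,190) to (455,265), with sockets near (266,234) and (338,218). I'll hold still and look again.

Request:
drive_tool(
  plan=[
    {"x": 0,"y": 0,"z": 0,"ax": 0,"ay": 0,"az": 0,"hand": 85},
    {"x": 0,"y": 0,"z": 0,"ax": 0,"ay": 0,"az": 0,"hand": 85},
    {"x": 0,"y": 0,"z": 0,"ax": 0,"ay": 0,"az": 0,"hand": 85},
    {"x": 0,"y": 0,"z": 0,"ax": 0,"ay": 0,"az": 0,"hand": 85},
  ],
)

```text
clock: 1.35
eef_pos: [501.3, 238.9, 231.2]
tcp_rot: [-3.141, -0.0, 1.573]
contact_force: [0.3, 0.2, 0.2]
opening: 0.997
grasp_force: 0.0
```

```bash
python3 - <<'E'
from h import *
np.set_printoptions(precision=2,suppress=True)
im,c=grab("wrist","w1b.png"); np.savez("w1.npz",im=im,**c)
s=monitor.sense();print(s["eef_pos"],s["qpos"])
g=cv2.cvtColor(im,cv2.COLOR_RGB2GRAY)
print(np.percentile(g[60:280],[1,5,10,20,50]))
cv2.imwrite("pics/w1c.png",cv2.resize(im[120:300,180:480],None,fx=2.6,fy=2.6,interpolation=cv2.INTER_CUBIC)[:,:,::-1])
E
```

```text
[501.33 238.88 231.24] [0.44 0.25 1.78 0.   1.11 0.44]
[ 33.  63.  65. 126. 134.]
```

View pics/w1c.png

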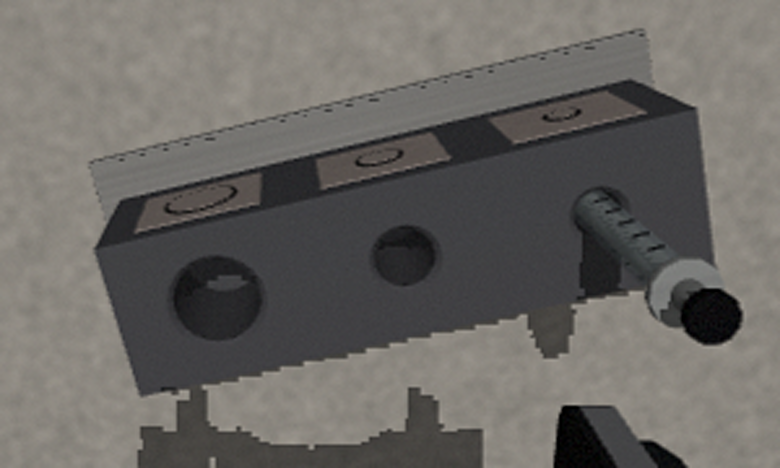

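The crop is sharp. The 30 mm mouth is centred at crop (217,297) and the 20.5 mm mouth at (405,254). The top face corners are at (97,247), (697,107) and (142,393).

```bash
python3 - <<'E'
from h import *
np.set_printoptions(precision=2,suppress=True)
c=dict(np.load("w1.npz")); im=c.pop("im")
f=lambda u,v:plane(c,(180+(u+.5)/2.6-.5,120+(v+.5)/2.6-.5),65.)
# refine: dark interior of bore
g=cv2.cvtColor(im,cv2.COLOR_RGB2GRAY)
print(g[234,235:300]);print(g[218,318:356]);print(g[205:262,263]);print(g[200:236,336])
A,B=f(217,297),f(405,254); print(A,B,np.linalg.norm(A-B),np.degrees(np.arctan2(*(B-A)[[1,0]])))
P,Q,S=f(97,247),f(697,107),f(142,393); print(P,Q,S,np.linalg.norm(P-Q),np.linalg.norm(P-S),np.degrees(np.arctan2(*(Q-P)[[1,0]])))
d=(Q-P)/np.linalg.norm(Q-P);e=(S-P)/np.linalg.norm(S-P)
print("from corners k25",P+35*d+28*e,"k10",P+100*d+28*e)
delta([565,-215,220],Ro.from_euler("xyz",[np.pi,0,np.pi/2]))
E
```

```text
[65 65 65 63 66 65 66 66 64 57 49 36 18 23 27 27 30 33 35 30 35 36 38 39
 36 37 38 41 37 40 39 40 39 41 40 40 39 38 40 40 35 36 34 33 32 42 55 57
 65 66 67 66 64 66 67 65 65 65 64 66 64 64 66 64 64]
[66 63 67 63 52 43 36 34 39 35 40 39 41 40 40 40 38 41 38 37 37 37 33 34
 34 31 31 26 26 41 53 53 63 67 65 65 65 65]
[65 67 64 62 66 66 64 65 64 65 65 65 67 41 26 32 29 32 33 31 32 44 46 65
 65 62 55 39 39 37 38 41 38 41 39 41 38 42 40 39 38 43 41 37 40 41 61 68
 64 65 63 65 66 63 62 62 65]
[65 64 64 65 64 68 48 27 30 29 27 25 24 20 20 37 38 38 38 39 41 40 41 44
 39 41 40 41 36 33 68 66 65 65 64 63]
[483.72 193.42  65.  ] [546.44 208.97  65.  ] 64.62078864235893 13.918135803245368
[444.13 211.11  65.  ] [636.85 258.58  65.  ] [457.1  157.44  65.  ] 198.47838384087703 55.21513063630226 13.839433717069774
from corners k25 [484.69 192.26  65.  ] k10 [547.81 207.81  65.  ]
shift [-9.08  1.25  0.22] turn [-0.   -0.    0.02]
```

Request:
drive_tool(
  plan=[
    {"x": -9.0,"y": 1.25,"z": 0.2,"ax": 0,"ay": 0,"az": 0,"hand": 85},
    {"x": -9.0,"y": 1.25,"z": 0.2,"ax": 0,"ay": 0,"az": 0,"hand": 85},
    {"x": -9.0,"y": 1.25,"z": 0.2,"ax": 0,"ay": 0,"az": 0,"hand": 85},
    {"x": -9.0,"y": 1.25,"z": 0.2,"ax": 0,"ay": 0,"az": 0,"hand": 85},
    {"x": -9.0,"y": 1.25,"z": 0.2,"ax": 0,"ay": 0,"az": 0,"hand": 85},
    {"x": -9.0,"y": 1.25,"z": 0.2,"ax": 0,"ay": 0,"az": 0,"hand": 85},
    {"x": -9.0,"y": 1.25,"z": 0.2,"ax": 0,"ay": 0,"az": 0,"hand": 85},
    {"x": -9.0,"y": 1.25,"z": 0.2,"ax": 0,"ay": 0,"az": 0,"hand": 85},
  ],
)

```text
clock: 2.2
eef_pos: [557.4, -159.5, 222.7]
tcp_rot: [3.141, 0.0, 1.573]
contact_force: [0.9, 0.0, 0.2]
opening: 0.998
grasp_force: 0.0
```

Request:
drive_tool(
  plan=[
    {"x": 0,"y": 0,"z": 0,"ax": 0,"ay": 0,"az": 0,"hand": 85},
    {"x": 0,"y": 0,"z": 0,"ax": 0,"ay": 0,"az": 0,"hand": 85},
    {"x": 0,"y": 0,"z": 0,"ax": 0,"ay": 0,"az": 0,"hand": 85},
    {"x": 0,"y": 0,"z": 0,"ax": 0,"ay": 0,"az": 0,"hand": 85},
    {"x": 0,"y": 0,"z": 0,"ax": 0,"ay": 0,"az": 0,"hand": 85},
  ],
)

```text
clock: 2.7
eef_pos: [557.2, -157.0, 222.6]
tcp_rot: [3.142, -0.0, 1.573]
contact_force: [-0.9, 0.3, 0.1]
opening: 1.001
grasp_force: 0.0
```

```bash
python3 - <<'E'
from h import *
np.set_printoptions(precision=3,suppress=True)
im,c=grab("wrist","w2.png"); np.savez("w2.npz",im=im,**c)
s=monitor.sense();print(s["eef_pos"],s["qpos"])
for X in [(522,-149,45),(518,-281,45),(610,-155,38),(606,-296,38)]: print(proj(c,X))
E
```

```text
[ 557.316 -157.163  222.659] [-0.277  0.291  1.743  0.     1.108 -0.28 ]
[242.386 171.255]
[242.397 305.042]
[342.799 176.486]
[331.715 314.558]
```

View pics/w2.png

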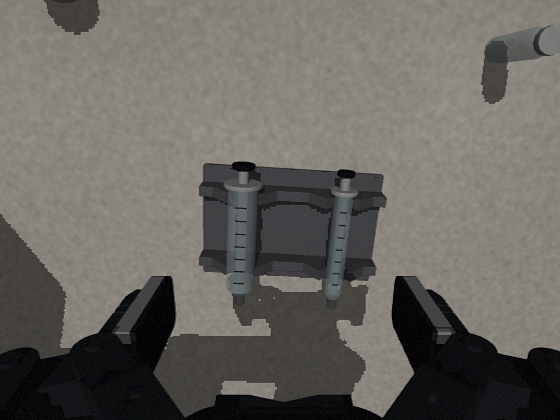

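Sharp view. The thick syringe has its flange at (243,185), tip at (239,304) and button at (243,166). The thin one has its flange at (344,188) and tip at (332,307). The ribs cross at rows ~190 and ~265, so the barrels are free in between.

```bash
python3 - <<'E'
from h import *
np.set_printoptions(precision=2,suppress=True)
c=dict(np.load("w2.npz")); im=c.pop("im")
for n,z,b,fl,t in [("25",45,(243,166),(243,186),(239,304.5)),("10",38,(345.5,173),(344.3,189),(331.7,308))]:
    B,F,T=[plane(c,np.array(p,float),z) for p in (b,fl,t)]
    u=(B-T);print(n,"T",T,"B",B,"len",np.linalg.norm(u),"flange",np.linalg.norm(F-T),"yaw",np.degrees(np.arctan2(u[1],u[0])))
    for row in (205,220,235,250):
        print(row, im[row,(215 if n=="25" else 318):(272 if n=="25" else 365)].mean(1).astype(int))
for row in (190,262,272): print(row,plane(c,(290.,row),35))
E
```

```text
25 T [ 514.73 -280.41   45.  ] B [ 522.67 -144.4    45.  ] len 136.2410205929049 flange 118.52589814047873 yaw 86.659409793969
205 [ 66  64  65  63  65  67  66  68  63  67  67  68  71  78  71  77  80  82
  84  87  86  89  94 100 100 104 103 104 103 100 102  94  88  82  83  81
  78  74  71  67  60  58  41  30  30  30  31  26  34  30  30  32  32  30
  31  30  31]
220 [ 65  64  66  67  66  65  67  67  65  65  64  66  74  84  89  94  96  98
 103  95  61  63  77 100 101 101 103 101 100  99  96  92  83  83  81  77
  77  72  66  63  56  46  32  33  31  33  33  39  65  66  66  67  64  66
  65  63  67]
235 [ 64  65  65  66  66  66  65  65  63  64  65  67  76  85  92  96  97  98
 102 107 104  94 102 105 108 103  83  85  81  80  82  86  77  81  76  74
  71  64  63  56  49  34  33  33  26  42  67  66  64  63  65  65  67  65
  64  65  64]
250 [ 36  37  47  68  42  47  43  44  51  50  47  58  77  84  91  95  97  99
 101 104 101  95 102 102 104 104 101 100  99  96  92  83  81  78  75  74
  68  63  57  54  43  30  30  31  31  35  43  66  65  65  66  63  64  61
  65  65  62]
10 T [ 605.68 -288.5    3
[... 227 characters left out ...]
 97  84  85  89  78  65  50
  54  55  52  55  55  51  49  48  48  48  49]
220 [ 65  64  64  65  65  66  65  66  65  66  60  28  32  39  56  66  70  75
  85  94  96 100 102 103 104 101 100 100  99  98  92  85  75  64  64  67
  66  64  63  66  63  62  64  62  65  64  65]
235 [ 65  64  63  64  62  63  63  63  65  57  29  36  53  65  72  75  80  94
  99  98 101 103 103 103 101  97  86  82  94  85  78  61  65  63  66  62
  63  64  65  64  63  63  64  64  64  65  63]
250 [63 61 64 63 63 64 66 56 31 35 47 62 68 72 82 91 96 91 53 42 42 40 36 25
 53 98 93 86 78 57 64 61 64 64 65 67 64 65 66 62 65 66 63 64 67 64 65]
190 [ 563.4 -168.3   35. ]
262 [ 563.96 -239.86   35.  ]
272 [ 564.04 -250.52   35.  ]
```

```bash
cat >> h.py <<'E'
TILT=-25
def graspR(yaw): return Ro.from_euler("z",yaw,degrees=True)*Ro.from_euler("x",180,degrees=True)*Ro.from_euler("y",TILT,degrees=True)
E
python3 - <<'E'
from h import *
np.set_printoptions(precision=2,suppress=True)
c=dict(np.load("w2.npz")); im=c.pop("im")
for n,z,a,b,T,yaw in [("25",45,(241.5,205),(241,250),(514.7,-280.4),86.7),("10",38,(343,205),(337,250),(605.7,-288.5),87.2)]:
    A,B=[plane(c,np.array(p,float),z) for p in (a,b)]
    print(n,A,B,np.degrees(np.arctan2(A[1]-B[1],A[0]-B[0])))
yaw=87.2; u=np.r_[np.cos(np.radians(yaw)),np.sin(np.radians(yaw)),0]
R=graspR(yaw); g=np.array([605.7,-288.5,38])+82*u; print(g)
tcp=g+20*R.apply([0,0,1]); delta(tcp-100*R.apply([0,0,1]),R); delta(tcp,R)
E
```

```text
25 [ 520.29 -179.5    45.  ] [ 518.47 -222.96   45.  ] 87.61194886643642
10 [ 611.51 -181.43   38.  ] [ 608.09 -225.84   38.  ] 85.59591484499646
[ 609.71 -206.6    38.  ]
shift [-0.32  1.08  2.24] turn [ 0.11 -4.17  0.48]
shift [-1.16  1.04  4.06] turn [ 0.11 -4.17  0.48]
```

Request:
drive_tool(
  plan=[
    {"x": -0.32,"y": 1.07,"z": 2.24,"ax": 0.1,"ay": -4.17,"az": 0.5,"hand": 60},
    {"x": -0.32,"y": 1.07,"z": 2.24,"ax": 0.1,"ay": -4.17,"az": 0.5,"hand": 60},
    {"x": -0.32,"y": 1.07,"z": 2.24,"ax": 0.1,"ay": -4.17,"az": 0.5,"hand": 60},
    {"x": -0.32,"y": 1.07,"z": 2.24,"ax": 0.1,"ay": -4.17,"az": 0.5,"hand": 60},
    {"x": -0.32,"y": 1.07,"z": 2.24,"ax": 0.1,"ay": -4.17,"az": 0.5,"hand": 60},
    {"x": -0.32,"y": 1.07,"z": 2.24,"ax": 0.1,"ay": -4.17,"az": 0.5,"hand": 60},
    {"x": -0.32,"y": 1.07,"z": 2.24,"ax": 0.1,"ay": -4.17,"az": 0.5,"hand": 60},
    {"x": -0.32,"y": 1.07,"z": 2.24,"ax": 0.1,"ay": -4.17,"az": 0.5,"hand": 60},
  ],
)

```text
clock: 3.55
eef_pos: [611.0, -175.3, 112.3]
tcp_rot: [3.138, 0.436, 1.515]
contact_force: [-0.4, 1.0, -0.4]
opening: 0.705
grasp_force: 0.0
```

```bash
python3 - <<'E'
from h import *
np.set_printoptions(precision=3,suppress=True)
s=monitor.sense();print(s["eef_pos"],s["qpos"])
yaw=87; u=np.r_[np.cos(np.radians(yaw)),np.sin(np.radians(yaw)),0]
R=graspR(yaw); g=np.array([605.7,-288.5,38])+82*u
delta(g+20*R.apply([0,0,1]),R)
im,c=grab("wrist","w3.png"); np.savez("w3.npz",im=im,**c)
for k in (0,60,82,117): print(k,proj(c,np.array([605.7,-288.5,38])+k*u))
E
```

```text
[ 611.    -175.252  112.296] [-0.052  0.516  1.761 -0.55   0.94   0.349]
shift [0.058 0.007 2.012] turn [ 0.024 -0.005 -0.03 ]
0 [283.727 290.041]
60 [283.652 236.704]
82 [283.618 212.525]
117 [283.555 167.031]
```

View pics/w3.png

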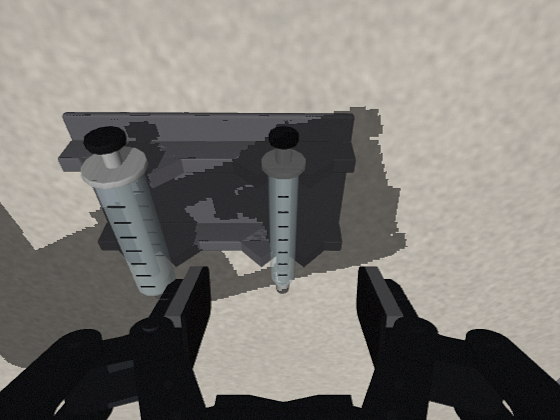

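The thin barrel is centred between the fingers at column 283, with its flange at row 167 and tip at row 291, matching the prediction. I'll descend and grip.

Request:
drive_tool(
  plan=[
    {"x": 0.05,"y": 0,"z": 0.5,"ax": 0,"ay": 0,"az": 0,"hand": 60},
    {"x": 0.05,"y": 0,"z": 1.0,"ax": 0,"ay": 0,"az": 0,"hand": 60},
    {"x": 0.05,"y": 0,"z": 1.4,"ax": 0,"ay": 0,"az": 0,"hand": 60},
    {"x": 0.05,"y": 0,"z": 1.7,"ax": 0,"ay": 0,"az": 0,"hand": 60},
    {"x": 0.05,"y": 0,"z": 1.9,"ax": 0,"ay": 0,"az": 0,"hand": 60},
    {"x": 0.05,"y": 0,"z": 2.0,"ax": 0,"ay": 0,"az": 0,"hand": 60},
    {"x": 0.05,"y": 0,"z": 2.0,"ax": 0,"ay": 0,"az": 0,"hand": 60},
    {"x": 0.05,"y": 0,"z": 2.0,"ax": 0,"ay": 0,"az": 0,"hand": 30},
  ],
)

```text
clock: 4.4
eef_pos: [609.2, -214.2, 19.4]
tcp_rot: [3.139, 0.437, 1.517]
contact_force: [-0.6, 0.6, -0.1]
opening: 0.546
grasp_force: 0.0
```

Request:
drive_tool(
  plan=[
    {"x": 0,"y": 0,"z": 0,"ax": 0,"ay": 0,"az": 0,"hand": 20},
    {"x": 0,"y": 0,"z": 0,"ax": 0,"ay": 0,"az": 0,"hand": 10},
    {"x": 0,"y": 0,"z": 0,"ax": 0,"ay": 0,"az": 0,"hand": 10},
    {"x": 0,"y": 0,"z": 0,"ax": 0,"ay": 0,"az": 0,"hand": 10},
    {"x": 0,"y": 0,"z": 0,"ax": 0,"ay": 0,"az": 0,"hand": 10},
    {"x": 0,"y": 0,"z": 0,"ax": 0,"ay": 0,"az": 0,"hand": 10},
  ],
  grip_force=50,
)

```text
clock: 5.0
eef_pos: [608.9, -214.0, 19.4]
tcp_rot: [3.14, 0.437, 1.517]
contact_force: [-2.1, 2.9, 6.2]
opening: 0.187
grasp_force: 48.8
```

Request:
drive_tool(
  plan=[
    {"x": -0.08,"y": 0,"z": -0.18,"ax": 0,"ay": 0,"az": 0,"hand": 10},
    {"x": -0.25,"y": 0,"z": -0.54,"ax": 0,"ay": 0,"az": 0,"hand": 10},
    {"x": -0.5,"y": 0,"z": -1.08,"ax": 0,"ay": 0,"az": 0,"hand": 10},
    {"x": -0.84,"y": 0,"z": -1.8,"ax": 0,"ay": 0,"az": 0,"hand": 10},
    {"x": -1.18,"y": 0,"z": -2.54,"ax": 0,"ay": 1,"az": 0,"hand": 10},
    {"x": -1.52,"y": 0,"z": -3.26,"ax": 0,"ay": 2.2,"az": 0,"hand": 10},
    {"x": -1.7,"y": 0,"z": -3.62,"ax": 0,"ay": 3.4,"az": 0,"hand": 10},
    {"x": -1.7,"y": 0,"z": -3.62,"ax": 0,"ay": 4.17,"az": 0,"hand": 10},
  ],
)

```text
clock: 5.8
eef_pos: [610.9, -216.1, 224.8]
tcp_rot: [3.131, -0.002, 1.519]
contact_force: [-0.3, -0.3, -1.5]
opening: 0.186
grasp_force: 48.7
```

```bash
python3 - <<'E'
from h import *
np.set_printoptions(precision=3,suppress=True)
s=monitor.sense();print(s["eef_pos"],s["qpos"],s["tcp_rot"],s["opening"],s["grasp_force"])
# target: tool in upright pose: syringe x up, tool z pointing horizontally along heading h, 25 below
def upR(head): # tool y horizontal, syringe up
    z=np.r_[np.cos(np.radians(25))*np.array([np.cos(np.radians(head)),np.sin(np.radians(head))]),-np.sin(np.radians(25))]
    y=np.array([np.sin(np.radians(head)),-np.cos(np.radians(head)),0])
    return Ro.from_matrix(np.c_[np.cross(y,z),y,z])
for h in (87,104):
    R=upR(h); tip=np.r_[547.2,208.4,160]; g=tip+[0,0,82]; delta(g+20*R.apply([0,0,1]),R)
R=upR(87); delta([560,-100,260],R)
E
```

```text
[ 610.904 -216.072  224.786] [-0.345  0.389  1.595  0.006  1.148 -0.295] [ 3.131 -0.002  1.519] 0.1855846457495639 48.70810031890869
shift [ 8.774 -1.713 -0.172] turn [ 0.089 10.809  0.059]
shift [ 8.759 -1.819 -0.173] turn [ 1.698 10.742 -2.461]
shift [ 2.267 -1.13  -0.711] turn [ 0.089 10.809  0.059]
```

Request:
drive_tool(
  plan=[
    {"x": 0.6,"y": -0.2,"z": -0.5,"ax": 0.1,"ay": 1.3,"az": 0.05,"hand": 10},
    {"x": 1.2,"y": -0.4,"z": -0.8,"ax": 0.1,"ay": 2.6,"az": 0.05,"hand": 10},
    {"x": 1.8,"y": -0.6,"z": -1.0,"ax": 0.1,"ay": 4.0,"az": 0.05,"hand": 10},
    {"x": 2.4,"y": -0.8,"z": -1.2,"ax": 0.1,"ay": 5.4,"az": 0.05,"hand": 10},
    {"x": 3.0,"y": -1.0,"z": -1.2,"ax": 0.1,"ay": 6.8,"az": 0.05,"hand": 10},
    {"x": 3.5,"y": -1.1,"z": -1.2,"ax": 0.1,"ay": 8.2,"az": 0.05,"hand": 10},
    {"x": 4.0,"y": -1.2,"z": -1.2,"ax": 0.1,"ay": 9.6,"az": 0.05,"hand": 10},
    {"x": 4.5,"y": -1.3,"z": -1.2,"ax": 0.1,"ay": 10.8,"az": 0.05,"hand": 10},
  ],
)

```text
clock: 6.6
eef_pos: [555.4, 13.4, 279.5]
tcp_rot: [-3.124, -1.136, 1.502]
contact_force: [-0.3, 0.9, -2.0]
opening: 0.19
grasp_force: 48.8
```

```bash
cat >> h.py <<'E'
def upR(head,el=25): # tool y horizontal, syringe up
    e,h=np.radians(el),np.radians(head)
    z=np.array([np.cos(e)*np.cos(h),np.cos(e)*np.sin(h),-np.sin(e)]); y=np.array([np.sin(h),-np.cos(h),0])
    return Ro.from_matrix(np.c_[np.cross(y,z),y,z])
E
python3 - <<'E'
from h import *
np.set_printoptions(precision=3,suppress=True)
s=monitor.sense();print(s["eef_pos"],s["qpos"],s["tcp_rot"],s["opening"],s["grasp_force"])
for h in (87,104):
    R=upR(h); tip=np.r_[547.2,208.4,160]; g=tip+[0,0,82]; delta(g+20*R.apply([0,0,1]),R)
E
```

```text
[555.441  13.387 279.475] [-0.505  0.512  1.765  0.952  1.601 -0.81 ] [-3.124 -1.136  1.502] 0.18960291834637727 48.81043642759323
shift [ 0.955 -0.364  4.241] turn [-0.025 -0.013 -0.067]
shift [ 0.948 -0.47   4.227] turn [ 2.543 -0.023 -1.263]
```

Request:
drive_tool(
  plan=[
    {"x": 0.2,"y": -0.1,"z": 0.6,"ax": 0,"ay": 0,"az": -0.07,"hand": 10},
    {"x": 0.4,"y": -0.2,"z": 1.3,"ax": 0,"ay": 0,"az": -0.07,"hand": 10},
    {"x": 0.6,"y": -0.3,"z": 2.0,"ax": 0,"ay": 0,"az": -0.07,"hand": 10},
    {"x": 0.8,"y": -0.36,"z": 2.7,"ax": 0,"ay": 0,"az": -0.07,"hand": 10},
    {"x": 0.8,"y": -0.36,"z": 3.4,"ax": 0,"ay": 0,"az": -0.07,"hand": 10},
    {"x": 0.6,"y": -0.36,"z": 4.0,"ax": 0,"ay": 0,"az": -0.07,"hand": 10},
    {"x": 0.4,"y": -0.36,"z": 4.4,"ax": 0,"ay": 0,"az": -0.07,"hand": 10},
    {"x": 0.32,"y": -0.36,"z": 4.54,"ax": 0,"ay": 0,"az": -0.07,"hand": 10},
  ],
)

```text
clock: 7.4
eef_pos: [546.6, 227.4, 195.3]
tcp_rot: [-3.131, -1.131, 1.514]
contact_force: [0.1, -0.1, -0.4]
opening: 0.187
grasp_force: 48.8
```

Request:
drive_tool(
  plan=[
    {"x": 0,"y": 0,"z": 0,"ax": 0,"ay": 0,"az": 0,"hand": 10},
    {"x": 0,"y": 0,"z": 0,"ax": 0,"ay": 0,"az": 0,"hand": 10},
    {"x": 0,"y": 0,"z": 0,"ax": 0,"ay": 0,"az": 0,"hand": 10},
  ],
)

```text
clock: 7.7
eef_pos: [548.2, 225.4, 197.4]
tcp_rot: [-3.137, -1.131, 1.517]
contact_force: [0.5, -0.0, -0.2]
opening: 0.181
grasp_force: 48.8
```

```bash
python3 - <<'E'
from h import *
np.set_printoptions(precision=3,suppress=True)
s=monitor.sense();print(s["eef_pos"],s["qpos"],s["tcp_rot"],s["opening"],s["grasp_force"])
p,R=tool(); print("tip pred",p-20*R.apply([0,0,1])-82*np.array([0,0,1])) 
ims=[]
for n,(u,v) in (("scene",(330,190)),("top",(209,215)),("wrist",(280,200))):
    im,c=grab(n); np.savez(f"a_{n}.npz",im=im,**c)
    if n=="wrist": w=im
    else:
        k=proj(c,(547.2,208.4,65)); t=proj(c,(547.2,208.4,125)); print(n,k,t)
        x0,y0=int(k[0])-45,int(k[1])-75; print("crop",n,x0,y0)
        ims.append(cv2.resize(im[y0:y0+120,x0:x0+90],None,fx=4,fy=4,interpolation=cv2.INTER_CUBIC))
cv2.imwrite("pics/a1.png",np.hstack(ims)[:,:,::-1])
E
```

```text
[548.191 225.38  197.431] [-0.16   0.551  1.964  1.218  1.281 -0.915] [-3.137 -1.131  1.517] 0.18137040401547844 48.830250799655914
tip pred [547.312 207.304 123.946]
scene [329.032 187.539] [331.132 168.4  ]
crop scene 284 112
top [207.93  222.704] [205.661 220.788]
crop top 162 147
```

View pics/a1.png

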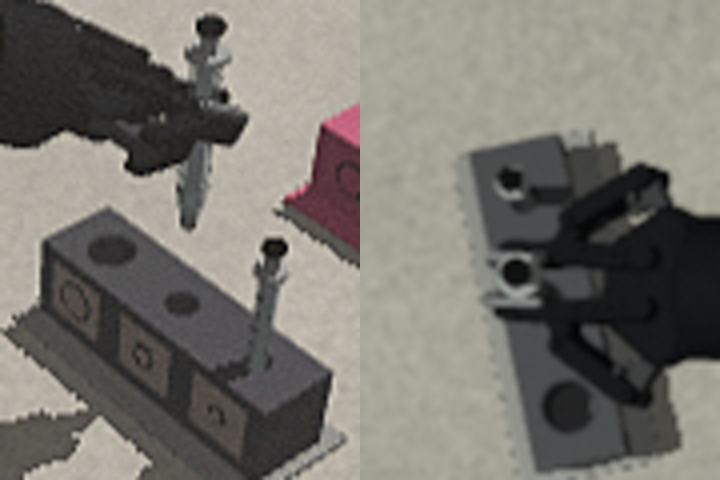

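In the left (scene) crop the tip is at full-frame (330.75,168.1) and the 20.5 mm mouth at (329.25,187.1). The button is at (336,118) in scene and (201,214.5) in top. The syringe looks upright and well held.

```bash
python3 - <<'E'
from h import *
np.set_printoptions(precision=2,suppress=True)
S=dict(np.load("a_scene.npz"));Tp=dict(np.load("a_top.npz"))
f=lambda x0,y0,u,v:np.array([x0+(u+.5)/4-.5,y0+(v+.5)/4-.5])
# button via two views
P=[c["mtx"]@np.c_[c["R"],c["t"]] for c in (S,Tp)]
b=cv2.triangulatePoints(P[0],P[1],f(284,112,210,25),f(162,147,157,271))[:,0];print("button top",b[:3]/b[3])
b=cv2.triangulatePoints(P[0],P[1],f(284,112,182.5,302),f(162,147,207,407))[:,0]
print("socket10 scene",plane(S,f(284,112,182.5,302),65.),"socket25 scene",plane(S,f(284,112,111.5,249),65.),"socket25 top",plane(Tp,f(162,147,207,407),65.))
print("tip scene @124",plane(S,f(284,112,188.5,228),124.))
E
```

```text
button top [549.75 205.6  263.03]
socket10 scene [546.08 209.63  65.  ] socket25 scene [482.9  193.48  65.  ] socket25 top [485.34 193.2   65.  ]
tip scene @124 [546.51 207.86 124.  ]
```

Request:
drive_tool(
  plan=[
    {"x": -0.26,"y": 0,"z": 0.15,"ax": 0,"ay": 0,"az": 0,"hand": 10},
    {"x": -0.53,"y": 0,"z": 0.27,"ax": 0,"ay": 0,"az": 0,"hand": 10},
    {"x": -0.8,"y": 0,"z": 0.4,"ax": 0,"ay": 0,"az": 0,"hand": 10},
    {"x": -0.98,"y": 0,"z": 0.485,"ax": 0,"ay": 0,"az": 0,"hand": 10},
    {"x": -1.08,"y": 0,"z": 0.53,"ax": 0,"ay": 0,"az": 0,"hand": 10},
    {"x": -1.17,"y": 0,"z": 0.572,"ax": 0,"ay": 0,"az": 0,"hand": 10},
    {"x": -1.26,"y": 0,"z": 0.614,"ax": 0,"ay": 0,"az": 0,"hand": 10},
    {"x": -1.35,"y": 0,"z": 0.656,"ax": 0,"ay": 0,"az": 0,"hand": 10},
  ],
)

```text
clock: 8.65
eef_pos: [547.4, 227.2, 121.5]
tcp_rot: [-3.135, -1.131, 1.517]
contact_force: [-0.2, -0.2, -0.2]
opening: 0.187
grasp_force: 48.8
```

Request:
drive_tool(
  plan=[
    {"x": 0,"y": 0,"z": 0,"ax": 0,"ay": 0,"az": 0,"hand": 10},
  ],
)

```text
clock: 8.75
eef_pos: [547.1, 227.2, 121.2]
tcp_rot: [-3.133, -1.131, 1.515]
contact_force: [-0.2, -0.0, 0.1]
opening: 0.186
grasp_force: 48.8
```

```bash
python3 - <<'E'
from h import *
np.set_printoptions(precision=3,suppress=True)
s=monitor.sense();print(s["wrist_torque"],s["contact_force"],s["grasp_force"])
p,R=tool(); print("tip pred",p-20*R.apply([0,0,1])-82*np.array([0,0,1])) 
E
```

```text
[-0.526  0.041 -0.054] [-0.243 -0.041  0.137] 48.83544623851776
tip pred [546.27  209.159  47.735]
```

Request:
drive_tool(
  plan=[
    {"x": -0.1,"y": 0,"z": 0.046,"ax": 0,"ay": 0,"az": 0,"hand": 10},
    {"x": -0.2,"y": 0,"z": 0.092,"ax": 0,"ay": 0,"az": 0,"hand": 10},
    {"x": -0.3,"y": 0,"z": 0.138,"ax": 0,"ay": 0,"az": 0,"hand": 10},
    {"x": -0.4,"y": 0,"z": 0.184,"ax": 0,"ay": 0,"az": 0,"hand": 10},
    {"x": -0.48,"y": 0,"z": 0.222,"ax": 0,"ay": 0,"az": 0,"hand": 10},
    {"x": -0.53,"y": 0,"z": 0.246,"ax": 0,"ay": 0,"az": 0,"hand": 10},
    {"x": -0.53,"y": 0,"z": 0.246,"ax": 0,"ay": 0,"az": 0,"hand": 10},
  ],
)

```text
clock: 9.45
eef_pos: [547.0, 227.1, 92.0]
tcp_rot: [-3.132, -1.131, 1.514]
contact_force: [-0.0, -0.2, -0.4]
opening: 0.184
grasp_force: 48.8
```

Request:
drive_tool(
  plan=[
    {"x": -0.03,"y": 0,"z": 0.014,"ax": 0,"ay": 0,"az": 0,"hand": 10},
    {"x": -0.03,"y": 0,"z": 0.014,"ax": 0,"ay": 0,"az": 0,"hand": 10},
  ],
)

```text
clock: 9.65
eef_pos: [547.1, 227.1, 90.7]
tcp_rot: [-3.134, -1.131, 1.516]
contact_force: [0.3, -0.1, -0.6]
opening: 0.183
grasp_force: 48.8
```

Request:
drive_tool(
  plan=[
    {"x": -0.03,"y": 0,"z": 0.014,"ax": 0,"ay": 0,"az": 0,"hand": 10},
    {"x": -0.03,"y": 0,"z": 0.014,"ax": 0,"ay": 0,"az": 0,"hand": 10},
  ],
)

```text
clock: 9.85
eef_pos: [547.1, 227.1, 89.1]
tcp_rot: [-3.134, -1.131, 1.516]
contact_force: [-0.2, 1.0, -1.0]
opening: 0.186
grasp_force: 48.8
```

Request:
drive_tool(
  plan=[
    {"x": -0.03,"y": 0,"z": 0.014,"ax": 0,"ay": 0,"az": 0,"hand": 10},
    {"x": -0.03,"y": 0,"z": 0.014,"ax": 0,"ay": 0,"az": 0,"hand": 10},
  ],
)

```text
clock: 10.05
eef_pos: [547.3, 227.2, 88.1]
tcp_rot: [-3.135, -1.132, 1.516]
contact_force: [0.4, -0.2, 5.1]
opening: 0.19
grasp_force: 49.1
```

```bash
python3 - <<'E'
from h import *
np.set_printoptions(precision=3,suppress=True)
s=monitor.sense();print(s["wrist_torque"],s["contact_force"],s["eef_pos"])
E
```

```text
[ 0.093 -0.036  0.046] [ 0.355 -0.183  5.085] [547.285 227.248  88.066]
```

Floor contact (5 N up, predicted tip height 14.6 mm). I'll release and back off along the tool axis.

Request:
drive_tool(
  plan=[
    {"x": 0,"y": 0,"z": 0,"ax": 0,"ay": 0,"az": 0,"hand": 20},
    {"x": 0,"y": 0,"z": 0,"ax": 0,"ay": 0,"az": 0,"hand": 28},
    {"x": 0,"y": 0,"z": 0,"ax": 0,"ay": 0,"az": 0,"hand": 38},
    {"x": 0,"y": 0,"z": 0,"ax": 0,"ay": 0,"az": 0,"hand": 42},
    {"x": 0,"y": 0,"z": 0,"ax": 0,"ay": 0,"az": 0,"hand": 42},
  ],
)

```text
clock: 10.55
eef_pos: [547.1, 227.1, 87.4]
tcp_rot: [-3.134, -1.131, 1.515]
contact_force: [0.2, -0.5, -0.2]
opening: 0.487
grasp_force: 0.0
```

Request:
drive_tool(
  plan=[
    {"x": 0,"y": 0,"z": -0.2,"ax": 0,"ay": 0,"az": 0,"hand": 42},
    {"x": 0,"y": 0,"z": -0.5,"ax": 0,"ay": 0,"az": 0,"hand": 42},
    {"x": 0,"y": 0,"z": -0.9,"ax": 0,"ay": 0,"az": 0,"hand": 42},
    {"x": 0,"y": 0,"z": -1.4,"ax": 0,"ay": 0,"az": 0,"hand": 42},
    {"x": 0,"y": 0,"z": -1.9,"ax": 0,"ay": 0,"az": 0,"hand": 42},
    {"x": 0,"y": 0,"z": -2.5,"ax": 0,"ay": 0,"az": 0,"hand": 50},
    {"x": 0.3,"y": 0,"z": -3.2,"ax": 0,"ay": 0,"az": 0,"hand": 60},
    {"x": 0.6,"y": 0,"z": -3.8,"ax": 0,"ay": 0,"az": 0,"hand": 60},
  ],
)

```text
clock: 11.35
eef_pos: [539.4, 65.6, 196.7]
tcp_rot: [-3.132, -1.13, 1.513]
contact_force: [-0.3, -0.1, 0.1]
opening: 0.707
grasp_force: 0.0
```

```bash
python3 - <<'E'
from h import *
np.set_printoptions(precision=3,suppress=True)
s=monitor.sense();print(s["eef_pos"],s["qpos"],s["tcp_rot"])
im,c=grab("scene"); k=proj(c,(547,208.8,65)); x0,y0=int(k[0])-60,int(k[1])-75
print(x0,y0,proj(c,(547,208.8,153)))
cv2.imwrite("pics/b1.png",cv2.resize(im[y0:y0+120,x0:x0+120],None,fx=4,fy=4,interpolation=cv2.INTER_CUBIC)[:,:,::-1])
yaw=87.3; u=np.r_[np.cos(np.radians(yaw)),np.sin(np.radians(yaw)),0]
R=graspR(yaw); g=np.array([514.9,-280.4,45])+82*u; g[0]=519.5;print(g)
tcp=g+21*R.apply([0,0,1]); delta(tcp-100*R.apply([0,0,1]),R)
E
```

```text
[539.418  65.558 196.684] [-0.438  0.591  1.878  1.002  1.451 -0.947] [-3.132 -1.13   1.513]
269 112 [332.288 158.767]
[ 519.5   -198.491   45.   ]
shift [-3.473 -0.172 -3.423] turn [  0.03  -14.95   -0.035]
```

View pics/b1.png

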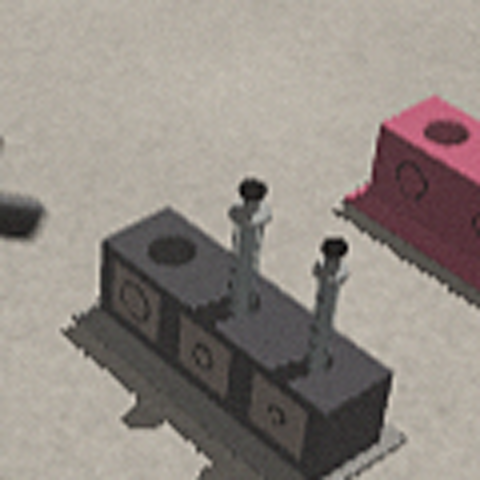

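The thin syringe stands upright in the middle socket. Its button is at full-frame (332,159.3), against a predicted (332.3,158.8) for fully home. I'll go back for the thick one.

Request:
drive_tool(
  plan=[
    {"x": 0,"y": 0,"z": -0.5,"ax": 0,"ay": -1,"az": 0,"hand": 70},
    {"x": -0.1,"y": 0,"z": -1.0,"ax": 0,"ay": -2.2,"az": 0,"hand": 70},
    {"x": -0.2,"y": 0,"z": -1.5,"ax": 0,"ay": -3.5,"az": 0,"hand": 70},
    {"x": -0.4,"y": 0,"z": -2.0,"ax": 0,"ay": -4.8,"az": 0,"hand": 70},
    {"x": -0.8,"y": -0.1,"z": -2.4,"ax": 0,"ay": -6.2,"az": 0,"hand": 70},
    {"x": -1.2,"y": -0.1,"z": -2.7,"ax": 0,"ay": -7.5,"az": 0,"hand": 70},
    {"x": -1.6,"y": -0.1,"z": -3.0,"ax": 0,"ay": -8.8,"az": 0,"hand": 70},
    {"x": -2.0,"y": -0.1,"z": -3.2,"ax": 0,"ay": -10,"az": 0,"hand": 70},
  ],
)

```text
clock: 12.2
eef_pos: [526.2, -121.3, 174.7]
tcp_rot: [3.141, -0.077, 1.521]
contact_force: [-0.7, 0.0, 0.3]
opening: 0.816
grasp_force: 0.0
```

```bash
python3 - <<'E'
from h import *
yaw=87.3; u=np.r_[np.cos(np.radians(yaw)),np.sin(np.radians(yaw)),0]
R=graspR(yaw); g=np.array([519.5,-198.5,45])
tcp=g+21*R.apply([0,0,1]); delta(tcp-100*R.apply([0,0,1]),R); print(tool()[0])
E
```

```text
shift [-0.968 -0.058  1.09 ] turn [-3.000e-03 -4.903e+00 -2.700e-02]
[ 526.16241809 -121.29686241  174.65833473]
```

Request:
drive_tool(
  plan=[
    {"x": -0.2,"y": -0.05,"z": 0.2,"ax": 0,"ay": -1.2,"az": 0,"hand": 70},
    {"x": -0.4,"y": -0.05,"z": 0.4,"ax": 0,"ay": -2.4,"az": 0,"hand": 70},
    {"x": -0.6,"y": -0.05,"z": 0.7,"ax": 0,"ay": -3.6,"az": 0,"hand": 70},
    {"x": -0.8,"y": -0.05,"z": 0.9,"ax": 0,"ay": -4.5,"az": 0,"hand": 70},
    {"x": -0.97,"y": -0.06,"z": 1.09,"ax": 0,"ay": -4.9,"az": 0,"hand": 70},
    {"x": -0.97,"y": -0.06,"z": 1.09,"ax": 0,"ay": -4.9,"az": 0,"hand": 70},
    {"x": -0.97,"y": -0.06,"z": 1.09,"ax": 0,"ay": -4.9,"az": 0,"hand": 70},
    {"x": -0.97,"y": -0.06,"z": 1.09,"ax": 0,"ay": -4.9,"az": 0,"hand": 70},
  ],
)

```text
clock: 13.0
eef_pos: [520.8, -162.9, 115.8]
tcp_rot: [-3.14, 0.429, 1.522]
contact_force: [0.1, -0.7, -0.3]
opening: 0.825
grasp_force: 0.0
```

```bash
python3 - <<'E'
from h import *
np.set_printoptions(precision=2,suppress=True)
yaw=87.3; u=np.r_[np.cos(np.radians(yaw)),np.sin(np.radians(yaw)),0]
R=graspR(yaw); g=np.array([519.5,-198.5,45])
tcp=g+21*R.apply([0,0,1]); delta(tcp,R)
im,c=grab("wrist","w4.png"); T=g-82*u
for k in (0,50,82,100,117): print(k,proj(c,T+k*u))
E
```

```text
shift [-0.06  0.01  2.  ] turn [-0.03 -0.07 -0.01]
0 [284.12 298.46]
50 [284.06 255.89]
82 [284.01 222.26]
100 [283.97 200.5 ]
117 [283.94 177.67]
```

View pics/w4.png

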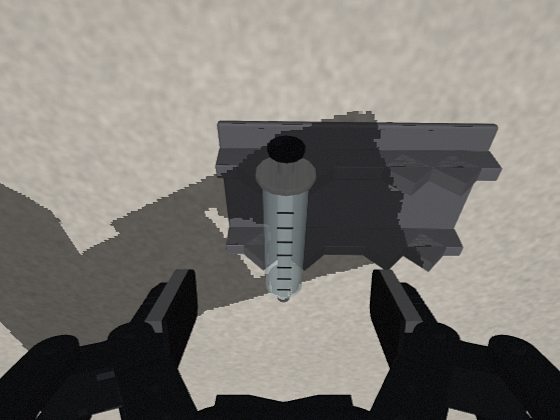

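The thick syringe is centred (columns 264–306, flange row ~177, tip row ~299), as predicted. Descend and grip.

Request:
drive_tool(
  plan=[
    {"x": -0.05,"y": 0.02,"z": 0.5,"ax": 0,"ay": 0,"az": 0,"hand": 70},
    {"x": -0.05,"y": 0.02,"z": 1.0,"ax": 0,"ay": 0,"az": 0,"hand": 70},
    {"x": -0.05,"y": 0.02,"z": 1.4,"ax": 0,"ay": 0,"az": 0,"hand": 70},
    {"x": -0.05,"y": 0.02,"z": 1.7,"ax": 0,"ay": 0,"az": 0,"hand": 70},
    {"x": -0.05,"y": 0.02,"z": 1.9,"ax": 0,"ay": 0,"az": 0,"hand": 70},
    {"x": -0.05,"y": 0.02,"z": 2.0,"ax": 0,"ay": 0,"az": 0,"hand": 70},
    {"x": -0.05,"y": 0.02,"z": 2.0,"ax": 0,"ay": 0,"az": 0,"hand": 60},
    {"x": -0.05,"y": 0.02,"z": 2.0,"ax": 0,"ay": 0,"az": 0,"hand": 40},
  ],
)

```text
clock: 13.85
eef_pos: [519.3, -206.2, 25.4]
tcp_rot: [-3.139, 0.429, 1.524]
contact_force: [-0.2, 0.7, -0.6]
opening: 0.549
grasp_force: 0.0
```

Request:
drive_tool(
  plan=[
    {"x": 0,"y": 0,"z": 0,"ax": 0,"ay": 0,"az": 0,"hand": 30},
    {"x": 0,"y": 0,"z": 0,"ax": 0,"ay": 0,"az": 0,"hand": 18},
    {"x": 0,"y": 0,"z": 0,"ax": 0,"ay": 0,"az": 0,"hand": 18},
    {"x": 0,"y": 0,"z": 0,"ax": 0,"ay": 0,"az": 0,"hand": 18},
    {"x": 0,"y": 0,"z": 0,"ax": 0,"ay": 0,"az": 0,"hand": 18},
    {"x": 0,"y": 0,"z": 0,"ax": 0,"ay": 0,"az": 0,"hand": 18},
  ],
  grip_force=55,
)

```text
clock: 14.45
eef_pos: [519.2, -206.0, 25.6]
tcp_rot: [-3.139, 0.43, 1.523]
contact_force: [-2.1, 3.5, 5.7]
opening: 0.298
grasp_force: 53.7
```

Request:
drive_tool(
  plan=[
    {"x": -0.08,"y": 0,"z": -0.18,"ax": 0,"ay": 0,"az": 0,"hand": 18},
    {"x": -0.25,"y": 0,"z": -0.54,"ax": 0,"ay": 0,"az": 0,"hand": 18},
    {"x": -0.5,"y": 0,"z": -1.08,"ax": 0,"ay": 0,"az": 0,"hand": 18},
    {"x": -0.84,"y": 0,"z": -1.8,"ax": 0,"ay": 0,"az": 0,"hand": 18},
    {"x": -1.18,"y": 0,"z": -2.54,"ax": 0,"ay": 1,"az": 0,"hand": 18},
    {"x": -1.52,"y": 0,"z": -3.26,"ax": 0,"ay": 2.2,"az": 0,"hand": 18},
    {"x": -1.7,"y": 0,"z": -3.62,"ax": 0,"ay": 3.4,"az": 0,"hand": 18},
    {"x": -1.7,"y": 0,"z": -3.62,"ax": 0,"ay": 4.17,"az": 0,"hand": 18},
  ],
)

```text
clock: 15.25
eef_pos: [522.0, -209.3, 230.5]
tcp_rot: [3.135, -0.01, 1.523]
contact_force: [-0.3, -0.4, -2.0]
opening: 0.294
grasp_force: 54.0
```

```bash
python3 - <<'E'
from h import *
np.set_printoptions(precision=3,suppress=True)
s=monitor.sense();print(s["eef_pos"],s["tcp_rot"],s["opening"],s["grasp_force"])
R=upR(87,24.6); g=np.r_[484.3,193,125+83]; delta(g+21*R.apply([0,0,1]),R)
E
```

```text
[ 522.01  -209.345  230.541] [ 3.135 -0.01   1.523] 0.29408504462171803 54.013012647628784
shift [ 8.378 -1.137  0.7  ] turn [ 0.028 10.807  0.077]
```

Request:
drive_tool(
  plan=[
    {"x": 0.6,"y": -0.1,"z": -0.5,"ax": 0,"ay": 1.3,"az": 0.05,"hand": 18},
    {"x": 1.2,"y": -0.2,"z": -0.8,"ax": 0,"ay": 2.6,"az": 0.05,"hand": 18},
    {"x": 1.8,"y": -0.3,"z": -1.0,"ax": 0,"ay": 4.0,"az": 0.05,"hand": 18},
    {"x": 2.4,"y": -0.4,"z": -1.2,"ax": 0,"ay": 5.4,"az": 0.05,"hand": 18},
    {"x": 3.0,"y": -0.5,"z": -1.2,"ax": 0,"ay": 6.8,"az": 0.05,"hand": 18},
    {"x": 3.5,"y": -0.6,"z": -1.2,"ax": 0,"ay": 8.2,"az": 0.05,"hand": 18},
    {"x": 4.0,"y": -0.7,"z": -1.2,"ax": 0,"ay": 9.6,"az": 0.05,"hand": 18},
    {"x": 4.5,"y": -0.8,"z": -1.2,"ax": 0,"ay": 10.8,"az": 0.07,"hand": 18},
  ],
)

```text
clock: 16.05
eef_pos: [490.8, 18.2, 287.6]
tcp_rot: [-3.132, -1.143, 1.507]
contact_force: [0.5, 0.6, -1.8]
opening: 0.297
grasp_force: 54.2
```

```bash
python3 - <<'E'
from h import *
np.set_printoptions(precision=3,suppress=True)
s=monitor.sense();print(s["eef_pos"],s["tcp_rot"],s["opening"],s["grasp_force"],s["qpos"])
R=upR(87,24.6); g=np.r_[484.3,193,125+83]; delta(g+21*R.apply([0,0,1]),R)
E
```

```text
[490.841  18.199 287.56 ] [-3.132 -1.143  1.507] 0.2967535053598778 54.185433089733124 [-0.556  0.43   1.894  0.924  1.607 -0.872]
shift [-0.005 -0.318  4.25 ] turn [ 0.011 -0.015 -0.047]
```

Request:
drive_tool(
  plan=[
    {"x": 0.2,"y": -0.1,"z": 0.6,"ax": 0,"ay": 0,"az": -0.05,"hand": 18},
    {"x": 0.4,"y": -0.2,"z": 1.3,"ax": 0,"ay": 0,"az": -0.05,"hand": 18},
    {"x": 0.5,"y": -0.3,"z": 2.0,"ax": 0,"ay": 0,"az": -0.05,"hand": 18},
    {"x": 0.5,"y": -0.32,"z": 2.7,"ax": 0,"ay": 0,"az": -0.05,"hand": 18},
    {"x": 0.4,"y": -0.32,"z": 3.3,"ax": 0,"ay": 0,"az": -0.05,"hand": 18},
    {"x": 0.2,"y": -0.32,"z": 3.8,"ax": 0,"ay": 0,"az": -0.05,"hand": 18},
    {"x": 0.1,"y": -0.32,"z": 4.1,"ax": 0,"ay": 0,"az": -0.05,"hand": 18},
    {"x": 0.0,"y": -0.32,"z": 4.25,"ax": 0,"ay": 0,"az": -0.05,"hand": 18},
  ],
)

```text
clock: 16.85
eef_pos: [484.2, 212.4, 197.5]
tcp_rot: [-3.137, -1.138, 1.516]
contact_force: [-0.4, -0.8, -1.3]
opening: 0.296
grasp_force: 54.2
```

Request:
drive_tool(
  plan=[
    {"x": 0,"y": 0,"z": 0,"ax": 0,"ay": 0,"az": 0,"hand": 18},
    {"x": 0,"y": 0,"z": 0,"ax": 0,"ay": 0,"az": 0,"hand": 18},
    {"x": 0,"y": 0,"z": 0,"ax": 0,"ay": 0,"az": 0,"hand": 18},
    {"x": 0,"y": 0,"z": 0,"ax": 0,"ay": 0,"az": 0,"hand": 18},
  ],
)

```text
clock: 17.25
eef_pos: [485.0, 210.9, 198.2]
tcp_rot: [-3.139, -1.138, 1.515]
contact_force: [0.0, 0.2, -0.6]
opening: 0.298
grasp_force: 54.2
```

```bash
python3 - <<'E'
from h import *
np.set_printoptions(precision=3,suppress=True)
p,R=tool(); s=monitor.sense(); print(p,s["qpos"]); print("tip pred",p-21*R.apply([0,0,1])-83*np.array([0,0,1])) 
R=upR(87,24.6); g=np.r_[484.3,193,125+83]; delta(g+21*R.apply([0,0,1]),R)
im,c=grab("scene"); np.savez("b_scene.npz",im=im,**c); k=proj(c,(484.3,193,65)); x0,y0=int(k[0])-50,int(k[1])-75
print(x0,y0,k,proj(c,(484.3,193,125)))
cv2.imwrite("pics/b2.png",cv2.resize(im[y0:y0+120,x0:x0+120],None,fx=5,fy=5,interpolation=cv2.INTER_CUBIC)[:,:,::-1])
E
```

```text
[484.964 210.923 198.217] [-0.213  0.496  2.095  1.205  1.286 -1.001]
tip pred [483.966 191.884 124.021]
shift [0.029 0.005 0.012] turn [ 0.001  0.031 -0.013]
261 99 [311.585 174.246] [312.839 155.268]
```

View pics/b2.png

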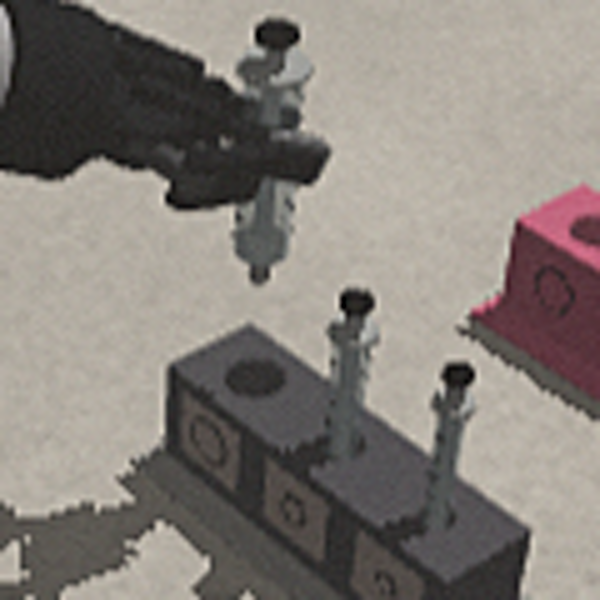

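The tip is at full-frame (312.6,155) and the 30 mm mouth at (311.7,174.5), both within half a pixel of prediction. The clear path to the socket is open, so I'll lower it with +1 mm in y.

Request:
drive_tool(
  plan=[
    {"x": -0.26,"y": 0,"z": 0.14,"ax": 0,"ay": 0,"az": 0,"hand": 18},
    {"x": -0.53,"y": 0,"z": 0.27,"ax": 0,"ay": 0,"az": 0,"hand": 18},
    {"x": -0.8,"y": 0,"z": 0.395,"ax": 0,"ay": 0,"az": 0,"hand": 18},
    {"x": -0.98,"y": 0,"z": 0.48,"ax": 0,"ay": 0,"az": 0,"hand": 18},
    {"x": -1.08,"y": 0,"z": 0.525,"ax": 0,"ay": 0,"az": 0,"hand": 18},
    {"x": -1.17,"y": 0,"z": 0.567,"ax": 0,"ay": 0,"az": 0,"hand": 18},
    {"x": -1.26,"y": 0,"z": 0.609,"ax": 0,"ay": 0,"az": 0,"hand": 18},
    {"x": -1.35,"y": 0,"z": 0.651,"ax": 0,"ay": 0,"az": 0,"hand": 18},
  ],
)

```text
clock: 18.1
eef_pos: [484.5, 212.8, 122.7]
tcp_rot: [-3.138, -1.138, 1.515]
contact_force: [0.7, -0.7, -0.6]
opening: 0.299
grasp_force: 54.2
```

Request:
drive_tool(
  plan=[
    {"x": 0,"y": 0,"z": 0,"ax": 0,"ay": 0,"az": 0,"hand": 18},
  ],
)

```text
clock: 18.2
eef_pos: [484.2, 212.8, 122.4]
tcp_rot: [-3.135, -1.138, 1.513]
contact_force: [0.4, -1.1, -0.8]
opening: 0.301
grasp_force: 54.2
```

```bash
python3 - <<'E'
from h import *
np.set_printoptions(precision=3,suppress=True)
s=monitor.sense();print(s["wrist_torque"],s["contact_force"],s["grasp_force"])
p,R=tool(); print("tip pred",p-21*R.apply([0,0,1])-83*np.array([0,0,1])) 
E
```

```text
[-0.529  0.069  0.011] [ 0.432 -1.118 -0.822] 54.21059489250183
tip pred [483.255 193.805  48.177]
```

Request:
drive_tool(
  plan=[
    {"x": -0.08,"y": 0,"z": 0.037,"ax": 0,"ay": 0,"az": 0,"hand": 18},
    {"x": -0.15,"y": 0,"z": 0.07,"ax": 0,"ay": 0,"az": 0,"hand": 18},
    {"x": -0.2,"y": 0,"z": 0.092,"ax": 0,"ay": 0,"az": 0,"hand": 18},
  ],
)

```text
clock: 18.5
eef_pos: [484.3, 212.8, 111.5]
tcp_rot: [-3.136, -1.138, 1.514]
contact_force: [-0.3, -0.7, -1.7]
opening: 0.3
grasp_force: 54.2
```

Request:
drive_tool(
  plan=[
    {"x": -0.1,"y": 0,"z": 0.046,"ax": 0,"ay": 0,"az": 0,"hand": 18},
    {"x": -0.2,"y": 0,"z": 0.092,"ax": 0,"ay": 0,"az": 0,"hand": 18},
    {"x": -0.28,"y": 0,"z": 0.13,"ax": 0,"ay": 0,"az": 0,"hand": 18},
    {"x": -0.33,"y": 0,"z": 0.154,"ax": 0,"ay": 0,"az": 0,"hand": 18},
    {"x": -0.33,"y": 0,"z": 0.154,"ax": 0,"ay": 0,"az": 0,"hand": 18},
  ],
)

```text
clock: 19.0
eef_pos: [484.2, 212.9, 93.1]
tcp_rot: [-3.135, -1.138, 1.512]
contact_force: [0.2, -0.5, -1.2]
opening: 0.3
grasp_force: 54.2
```

Request:
drive_tool(
  plan=[
    {"x": -0.03,"y": 0,"z": 0.014,"ax": 0,"ay": 0,"az": 0,"hand": 18},
    {"x": -0.03,"y": 0,"z": 0.014,"ax": 0,"ay": 0,"az": 0,"hand": 18},
  ],
)

```text
clock: 19.2
eef_pos: [484.3, 212.9, 91.8]
tcp_rot: [-3.136, -1.138, 1.514]
contact_force: [0.6, -0.2, -1.0]
opening: 0.302
grasp_force: 54.2
```

Request:
drive_tool(
  plan=[
    {"x": -0.03,"y": 0,"z": 0.014,"ax": 0,"ay": 0,"az": 0,"hand": 18},
    {"x": -0.03,"y": 0,"z": 0.014,"ax": 0,"ay": 0,"az": 0,"hand": 18},
  ],
)

```text
clock: 19.4
eef_pos: [484.3, 212.9, 90.2]
tcp_rot: [-3.136, -1.138, 1.514]
contact_force: [0.4, -0.3, -1.7]
opening: 0.303
grasp_force: 54.2
```

Request:
drive_tool(
  plan=[
    {"x": -0.02,"y": 0,"z": 0.009,"ax": 0,"ay": 0,"az": 0,"hand": 18},
    {"x": -0.02,"y": 0,"z": 0.009,"ax": 0,"ay": 0,"az": 0,"hand": 18},
  ],
)

```text
clock: 19.6
eef_pos: [484.3, 212.9, 89.1]
tcp_rot: [-3.136, -1.138, 1.514]
contact_force: [0.0, -1.0, -0.9]
opening: 0.295
grasp_force: 54.2
```

Request:
drive_tool(
  plan=[
    {"x": -0.02,"y": 0,"z": 0.009,"ax": 0,"ay": 0,"az": 0,"hand": 18},
    {"x": -0.02,"y": 0,"z": 0.009,"ax": 0,"ay": 0,"az": 0,"hand": 18},
  ],
)

```text
clock: 19.8
eef_pos: [484.3, 213.0, 88.3]
tcp_rot: [-3.136, -1.139, 1.514]
contact_force: [0.7, -0.3, 1.7]
opening: 0.296
grasp_force: 54.3
```

Request:
drive_tool(
  plan=[
    {"x": -0.02,"y": 0,"z": 0.009,"ax": 0,"ay": 0,"az": 0,"hand": 18},
    {"x": -0.02,"y": 0,"z": 0.009,"ax": 0,"ay": 0,"az": 0,"hand": 18},
  ],
)

```text
clock: 20.0
eef_pos: [484.5, 213.1, 88.1]
tcp_rot: [-3.137, -1.141, 1.515]
contact_force: [-0.3, -2.7, 8.7]
opening: 0.299
grasp_force: 54.8
```

Floor contact (8.7 N up at the expected height). Release and back off.

Request:
drive_tool(
  plan=[
    {"x": 0,"y": 0,"z": 0,"ax": 0,"ay": 0,"az": 0,"hand": 29},
    {"x": 0,"y": 0,"z": 0,"ax": 0,"ay": 0,"az": 0,"hand": 38},
    {"x": 0,"y": 0,"z": 0,"ax": 0,"ay": 0,"az": 0,"hand": 46},
    {"x": 0,"y": 0,"z": 0,"ax": 0,"ay": 0,"az": 0,"hand": 50},
    {"x": 0,"y": 0,"z": 0,"ax": 0,"ay": 0,"az": 0,"hand": 50},
  ],
)

```text
clock: 20.5
eef_pos: [484.2, 212.9, 86.9]
tcp_rot: [-3.136, -1.138, 1.513]
contact_force: [0.6, -0.2, -0.3]
opening: 0.585
grasp_force: 0.0
```

Request:
drive_tool(
  plan=[
    {"x": 0,"y": 0,"z": -0.2,"ax": 0,"ay": 0,"az": 0,"hand": 50},
    {"x": 0,"y": 0,"z": -0.5,"ax": 0,"ay": 0,"az": 0,"hand": 50},
    {"x": 0,"y": 0,"z": -0.9,"ax": 0,"ay": 0,"az": 0,"hand": 50},
    {"x": 0,"y": 0,"z": -1.4,"ax": 0,"ay": 0,"az": 0,"hand": 50},
    {"x": 0,"y": 0,"z": -1.9,"ax": 0,"ay": 0,"az": 0,"hand": 50},
    {"x": 0,"y": 0,"z": -2.5,"ax": 0,"ay": 0,"az": 0,"hand": 50},
    {"x": 0.3,"y": 0,"z": -3.0,"ax": 0,"ay": 0,"az": 0,"hand": 50},
    {"x": 0.3,"y": 0,"z": -3.0,"ax": 0,"ay": 0,"az": 0,"hand": 50},
  ],
)

```text
clock: 21.3
eef_pos: [479.0, 80.5, 165.5]
tcp_rot: [3.138, -1.137, 1.519]
contact_force: [0.1, 0.9, -0.3]
opening: 0.585
grasp_force: 0.0
```

```bash
python3 - <<'E'
from h import *
np.set_printoptions(precision=2,suppress=True)
im,c=grab("scene")
for X in ((484.3,193,153),(547,208.8,153)):
    k=proj(c,X); x0,y0=np.round(k).astype(int)-7; g=im[y0:y0+14,x0:x0+14].mean(2)<35
    n,_,st,ce=cv2.connectedComponentsWithStats(g.astype(np.uint8)); i=1+st[1:,4].argmax()
    print("pred",k,"button blob",ce[i]+[x0,y0],st[i,4])
s=monitor.sense(); print(s["eef_pos"],s["contact_force"])
E
```

```text
pred [313.46 145.83] button blob [310.5  146.33] 6
pred [332.29 158.77] button blob [331.43 159.21] 14
[478.44  81.6  164.35] [ 0.19 -0.06  0.43]
```

```bash
python3 - <<'E'
from h import *
im,c=grab("scene"); g=im.mean(2).astype(int)
print("cols 302..325")
for v in range(136,182): print(v," ".join("%3d"%x for x in g[v,302:326]))
E
```

```text
cols 302..325
136 170 176 172 170 174 174 175 172 173 175 175 174 178 178 172 177 175 180 184 180 180 176 180 177
137 177 171 172 175 173 171 175 174 176 173 174 173 176 178 181 181 179 174 173 180 177 177 177 172
138 179 179 177 173 175 180 173 170 176 176 176 182 175 178 178 177 175 181 174 176 179 178 170 178
139 176 174 179 177 175 172 171 165 174 172 178 173 169 173 171 177 180 179 182 177 172 175 176 178
140 175 174 175 175 178 174 177 171 174 177 175 173 177 175 168 173 176 176 179 176 180 180 176 179
141 173 174 177 173 174 174 178 173 171 174 174 180 178 174 171 175 174 173 179 177 174 175 175 172
142 176 170 175 176 173 170 173 172 173 181 184 186 186 183 181 176 175 175 175 175 173 176 175 180
143 170 168 174 173 171 171 172 175 182 133 122 114 123 116 158 182 179 172 174 172 175 172 173 178
144 169 174 172 174 177 174 179 183 110  59  38  31  42  41  86 138 183 178 175 178 175 171 173 178
145 173 175 176 173 175 173 183 161  31  33  44  43  38  39  27  67 186 175 175 179 176 173 176 174
146 176 175 172 168 166 175 180 100  24  43  44  45  43  40  34  35 187 172 171 170 17
[... 2813 characters left out ...]

175  50  47  49  48  53  54  67  68  81  82  82  76  64  69  68  45  78  93  79  84  84  83  77  76
176  49  57  51  51  52  65  69  66  84  83  85  76  65  61  66  62  85  85  83  83  83  79  82  79
177  52  52  51  52  55  63  67  68  81  83  83  69  66  73  78  78  79  86  84  87  84  86  86  84
178  55  54  49  49  50  48  51  54  89  79  88  83  83  81  82  82  84  84  84  87  77  82  86  86
179  47  48  52  48  49  72  70  72  86  86  80  88  84  83  81  82  79  87  83  84  87  82  86  81
180  54  46  49  49  43  92  86  82  85  85  83  81  84  83  85  85  84  83  84  82  85  86  81  84
181  74  62  48  48  48  74  92  90  82  86  85  83  85  86  84  86  86  82  77  81  86  82  87  88
```

The thick syringe's button is centred at (313.5,146.2), against a predicted (313.46,145.83), so it stands home and upright. The arm is clear of everything, so I'm handing in.

```bash
python3 -c "
from rig import r
print(r.sign_off())"
```

```text
the job is handed in; nothing more can be done
None
```

Both syringes were lowered to their socket floors (the thick one in the 30 mm socket, the thin one in the 20.5 mm), look upright and fully home on camera, and are released with the arm clear; the job is handed in at about 21 s of the 72 s, and sign-off returned no verdict.

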